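Turn the draining stand round the corner post and lean the slide carriers on it

TASK

The square draining stand has its front lip facing your right: without lifting it, push it against the fixed corner post so that it pivots a quarter turn round the post and ends flush along the guide rail, with its lip towards you. Then lean every slide carrier on it side by side to drain: foot on the base just behind the lip, tongue end up, back resting on the wire rail. Leave the stand flush against the guide, let go of everything, and do not disturb the specimen cup or the needle-holder barrel.

Things in the scene. Friction and masses are not known exactly. Their poses are not given: they have to be found in the camera images.
- guide: Fixed corner post and guide rail. Origin at the foot of the post (a free-turning steel roller 18 mm thick; 65 mm high with its 24 mm black cap). From it an aluminium rail 28 mm high runs 140 mm along +x, roughly away from the robot; its +y face (robot's left) is 9 mm from the origin, level with the post's side. Two feet stick out 22 mm to -y. z up.
- stand: Loose square draining stand, 0.7 kg, slides on the worktop. Origin at the centre of its underside, z up. Base 130 x 130 x 22 mm, too wide to grip. Starts with +x turned about 90 degrees anticlockwise from the guide's +x, its -y side facing the post, near its -x end. Done: +x along the guide's +x, -y side on the rail, centre 74 mm to the guide's +y and 20 to 60 mm beyond the post.
- stand_lip (a point): Middle of the stand's front lip, along its -x side, at x = -59, z = 32 mm in the stand's frame, same axes. The lip is 6 mm thick, its inner face at x = -56 mm, and rises 10 mm above the base.
- stand_wire (a point): Middle of the stand's wire rail, 10 mm thick, along y from -58 to 58 mm, axis at x = 4, z = 49 mm in the stand's frame; its legs slope back from its ends to the base at x = 36 mm. A carrier with foot behind the lip and back on the wire slopes 30 degrees from level, rising to +x, centre about x = -18, z = 46.5 mm in the stand's frame; three fit side by side at y = -46, 0, 46 mm.
- carrier0_mid (a point): Centre of a slide carrier: a flat black plate 84 mm long (x), 24 mm wide (y), 8 mm thick (z), 30 g, alike on both faces, at first lying flat on the worktop. Its last 14 mm at the +x end is a narrower tongue 14 mm wide; the other end is its foot. Two or three carriers are present; an absent one reads None.
- carrier0_tab (a point): Point on the tongue of that carrier, 36 mm from its centre along +x; same axes.
- carrier1_mid (a point): Centre of a slide carrier: a flat black plate 84 mm long (x), 24 mm wide (y), 8 mm thick (z), 30 g, alike on both faces, at first lying flat on the worktop. Its last 14 mm at the +x end is a narrower tongue 14 mm wide; the other end is its foot. Two or three carriers are present; an absent one reads None.
- carrier1_tab (a point): Point on the tongue of that carrier, 36 mm from its centre along +x; same axes.
- carrier2_mid (a point): Centre of a slide carrier: a flat black plate 84 mm long (x), 24 mm wide (y), 8 mm thick (z), 30 g, alike on both faces, at first lying flat on the worktop. Its last 14 mm at the +x end is a narrower tongue 14 mm wide; the other end is its foot. Two or three carriers are present; an absent one reads None.
- carrier2_tab (a point): Point on the tongue of that carrier, 36 mm from its centre along +x; same axes.
- cup: Bystander: lidded specimen cup, 49 mm wide, 58 mm high; origin at the centre of its underside.
- barrel: Bystander: pale needle-holder barrel standing on its flange, 31 mm wide, 52 mm high; origin at the centre of its underside.

How it is judged:
On the way, in this order (a step that is already met when the one before it is completed fails the run):
1. the stand is part-way through its turn and bears on the guide's post or rail (angle between the x axis of stand and the x axis of guide, either way round between 0.35 and 1.25 rad and contact force between stand and guide above 0.3 N), for 0.05 s.
2. the stand has made its quarter turn and stands flush along the guide rail, lip towards the robot (angle between the x axis of stand and the x axis of guide, either way round below 0.1 rad and y of stand in the frame of guide between 0.06 and 0.081 m and x of stand in the frame of guide above 0 m and x of stand_lip in the frame of guide below 0.045 m and angle between stand's own z axis and vertical below 0.05 rad), for 0.2 s.
At the end, for the whole second after the job is handed in: Stand along the guide rail, lip to the robot, square within 0.1 rad and 7 mm; every carrier present leans 23 to 40 degrees from level on it, tongue up, foot behind the lip, back on the wire: centre 39 to 53.5 mm above the stand's underside, x -31 to -3 mm, y within 56 mm in its frame (all of step 2 and angle between the z axis of carrier0_mid and the z axis of stand, either way round between 0.4 and 0.7 rad and x of carrier0_mid in the frame of stand between -0.031 and -0.003 m and y of carrier0_mid in the frame of stand between -0.056 and 0.056 m and z of carrier0_mid in the frame of stand between 0.039 and 0.0535 m and z of each of carrier0_tab, carrier1_tab, carrier2_tab in the frame of stand above 0.055 m and angle between the z axis of carrier1_mid and the z axis of stand, either way round between 0.4 and 0.7 rad and x of carrier1_mid in the frame of stand between -0.031 and -0.003 m and y of carrier1_mid in the frame of stand between -0.056 and 0.056 m and z of carrier1_mid in the frame of stand between 0.039 and 0.0535 m and angle between the z axis of carrier2_mid and the z axis of stand, either way round between 0.4 and 0.7 rad and x of carrier2_mid in the frame of stand between -0.031 and -0.003 m and y of carrier2_mid in the frame of stand between -0.056 and 0.056 m and z of carrier2_mid in the frame of stand between 0.039 and 0.0535 m); the robot touches nothing.
It fails at once if the stand is lifted or tipped (height (world z) of stand above 0.012 m or angle between stand's own z axis and vertical above 0.15 rad).
It fails at once if the specimen cup is moved more than 3 cm (distance of cup from where it was at the start of the episode above 0.03 m).
It fails at once if the needle-holder barrel is moved more than 3 cm (distance of barrel from where it was at the start of the episode above 0.03 m).
Of carrier0, carrier1, carrier2 only 2 to 3 are there at a start; the rules pass over those that are not, and their reading is None.
At some moment in a run one of carrier0, carrier1, carrier2 may be knocked a few centimetres aside while the robot is not near it.
Once in a run the grip may slacken for a moment while it holds something.
It also fails if it takes over 200 s, if anything falls off the work surface, if the arm or the gripper's body presses on something with over 40 N, if the wrist force passes 120 N, or if a joint passes its speed limit or range.

ROBOT

A 6-joint arm with a two-finger parallel gripper is mounted at the origin on a cart in front of the work surface, level with it; the furniture and walls round the work are solid. World frame = base frame: x ahead of the robot, y to its left, z up, the work surface at z = 0. Lengths are in m, angles in rad, forces in N, time in s.
With the tool pointing down it reaches from about 0.275 to 0.825 m from the base axis. Payload 5.2 kg.
Tool frame: the origin (TCP) lies on the centre line of the jaws, within the pads' length; the fingertips stand 14 mm ahead of it and the grasp point (between the pads) lies 5 mm behind it; z points along the fingers, y is the line along which they close (so a half turn about z gives the same grasp; the last joint's range is limited). The gripper opens to 93 mm and grips with 3 to 60 N. Pads are 15 mm wide; open, the fingers measure 128 mm over their backs; the gripper's body (75 mm by 188 mm) begins 65 mm behind the grasp point.
Start: joints at [1.079, 0.259, 1.535, -0, 1.348, -0.203], TCP at [0.157, 0.527, 0.233] pointing down, gripper open.
Joint ranges: [-3.14, 3.14], [-0.91, 2.08], [0.19, 2.58], [-1.22, 4.36], [0.22, 2.71], [-3.12, 3.12]. Speed limits (rad/s): [2.57, 2.57, 3.14, 3.14, 3.14, 3.14].

INTERFACE

Orientations are given as a rotation vector (axis times angle).
In Python, from plant import arm gives the robot as it stands.
- The arm moves only by the tool jog_arm, never from a script. Its argument "deltas" is a list of rows, each a list of 5 numbers: the finger opening in mm, from 0 to 93, then the shift along the world's x, y, z in mm, then the turn about the world's z in degrees. In form: [[grip, tx, ty, tz, roll], ...]. A call has 1 to 12 rows; each row is the pose to reach, as a shift and turn from the pose commanded when the call began; what a row does not reach only later rows make up. A row lasts 1/12 s, in which the tool goes at most 41.7 mm and 7.16 degrees, less where a joint would pass 70% of its speed; a pose out of reach is approached as far as the arm can. A call with a gripper value outside its range is refused whole. The fingers move at their own pace and stop on an object; "newtons" is the grip in N (left out, the last holds). Time passes only in rows, so rows that repeat a pose let the fingers close. It gives the time, the measured TCP pose, the force, the opening and the grip force at its end, in the units of the state.
- arm.sense(): the state, without advancing time (a new reading comes with each control period).
- arm.grab_frame(name): name is "scene" or "side" or "wrist"; returns (picture, depth): 420x560x3 uint8, red, green, blue; 420x560 float32, m along the optical axis (not along the pixel's ray), 0 where there is no reading.
- arm.camera_params(name): a dict with "fx", "fy", "cx", "cy" (pixels), "camera_from_world" (4x4, takes a point from world to camera coordinates). Camera axes: x right, y up, looking along -z (the intrinsics and any distortion apply to the point x, -y, -z); pixel columns grow to the right and rows downward; lengths in m; the calibration is good to about 2 mm. A picture is of the moment at which its call begins: read the wrist's pose just before it. camera_params takes no time and is no camera call; for the wrist camera it gives the pose at the moment of the call.
- arm.job_done(): hands the job in; it is judged then, once.
The state is a dict: "time_s": time; "qpos": joint angles; "joint_velocities": joint speeds; "joint_efforts": joint torques, N m; "tcp_pos": TCP position; "tool_rot": TCP orientation; "force": force on the tool from outside, world axes, zero at the start; "moment": the same for the moment, N m; "gripper_width": finger opening in m; "gripper_force": force on a finger pad.
Only numpy, scipy, OpenCV 4.12 (cv2) and the standard library are available. Lean on these libraries where they do the work, as an engineer would, in place of code of your own. Each camera call takes 0.05 s, during which the arm holds its last target. There are 200 camera calls.

## Working session

There is one attempt and no reset: what is moved stays moved. The work goes in short steps, Python scripts to look and compute and a tool call to move; the robot and the scene stay as the last step left them, time stands still between calls to the robot, and variables do not carry over. Pictures are saved under pics/ and viewed, at most 19 in all, crops included, and the job is handed in when it is done.

Besides the shell and the picture viewer there is one more tool, called after ">>>" by a JSON object that holds its "api" and its "payload". jog_arm: Moves the arm, as the interface text tells. Its arguments: {"type":"object","properties":{"deltas":{"type":"array"},"newtons":{"type":"number"}},"required":["deltas"]}

```bash
ls; mkdir -p pics; cat > h.py <<'E'
import numpy as np, cv2
from plant import arm
def grab(name):
    p=arm.camera_params(name); rgb,d=arm.grab_frame(name); return rgb,d,p
def cloud(d,p):
    v,u=np.mgrid[:d.shape[0],:d.shape[1]]
    x=(u-p['cx'])/p['fx']*d; y=(v-p['cy'])/p['fy']*d
    P=np.stack([x,-y,-d,np.ones_like(d)],-1)
    W=P@np.linalg.inv(np.array(p['camera_from_world'])).T
    W=W[...,:3]; W[d==0]=np.nan
    return W
def save(n,rgb): cv2.imwrite('pics/'+n+'.png',rgb[...,::-1])
E
python3 - <<'E'
from h import *
for n in ['scene','side']:
    r,d,p=grab(n); save(n+'0',r); np.savez(n+'0.npz',r=r,W=cloud(d,p)); print({k:v for k,v in p.items()})
print(arm.sense())
E
```

```text
pics
{'fx': 446.83133003225856, 'fy': 446.83133003225856, 'cx': 280.5355764981139, 'cy': 206.7499978980992, 'camera_from_world': array([[ 0.85860625, -0.51262748, -0.00289405, -0.34925381],
       [ 0.29340345,  0.48678016,  0.82277548, -0.29804866],
       [-0.42036856, -0.70728929,  0.56835916, -0.69079904],
       [ 0.        ,  0.        ,  0.        ,  1.        ]])}
{'fx': 412.25624845788127, 'fy': 412.25624845788127, 'cx': 276.2615212912143, 'cy': 207.11444232822456, 'camera_from_world': array([[ 0.91547875, -0.40194793, -0.01834427, -0.40969459],
       [ 0.18860551,  0.38840392,  0.90198135, -0.24178117],
       [-0.35542455, -0.82920459,  0.43138513, -0.64246119],
       [ 0.        ,  0.        ,  0.        ,  1.        ]])}
{'time_s': 0.1, 'qpos': array([ 1.07921277e+00,  2.59280572e-01,  1.53598955e+00, -1.68834342e-05,
        1.34802213e+00, -2.02805359e-01]), 'joint_velocities': array([-0.00075765, -0.00224994, -0.00174296, -0.00187823, -0.00047599,
       -0.00140027]), 'joint_efforts': array([ 2.40955160e-03, -4.38209689e+01, -2.84647000e+01,  7.22453976e-02,
        3.60810407e-02, -1.59892340e-05]), 'tcp_pos': array([0.15638069, 0.52679117, 0.23188883]), 'tool_rot': array([-4.51950253e-01, -3.10834409e+00,  2.51876393e-03]), 'force': array([ 0.48762585, -0.87415203, -0.16663612]), 'moment': array([-0.02055559, -0.03828152,  0.00999751]), 'gripper_force': 0.0, 'gripper_width': 0.0927771713530024}
```

View pics/scene0.png

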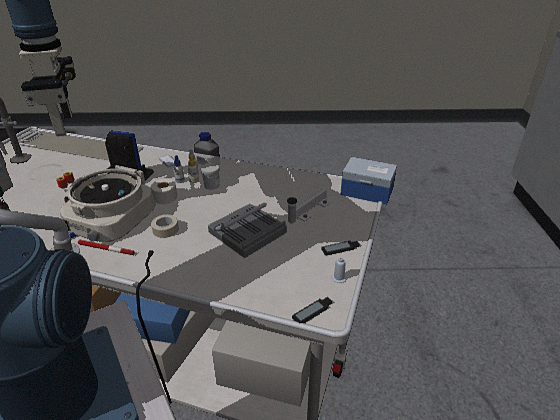

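View pics/side0.png

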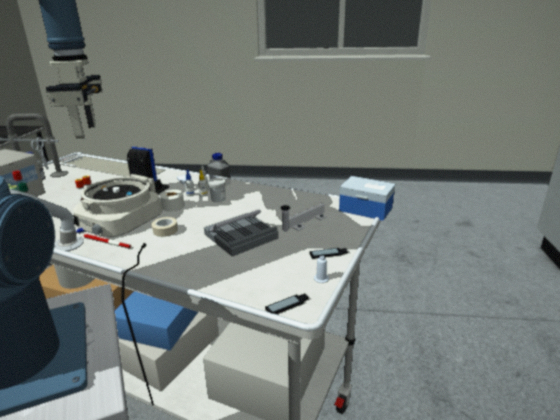

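```bash
python3 - <<'E'
# top-down map: merge clouds into orthographic height & colour
from h import *
a=[np.load(n+'0.npz') for n in('scene','side')]
for n,z in zip(('scene','side'),a):
    W=z['W'];m=np.isfinite(W).all(-1)&(W[...,0]>0.2)&(W[...,0]<0.8)&(abs(W[...,1])<.4)
    print(n,np.percentile(W[m],[1,50,99],axis=0).round(3).tolist(), (W[m][:,2]>.004).mean())
# ortho: 1.0 mm/pix, x 0.2..0.8 up, y .4..-.4 left->right
img=np.zeros((600,800,3),np.uint8)
for z in a[:1]:
    W=z['W'];m=np.isfinite(W).all(-1)&(W[...,2]<.12)
    P=W[m];C=z['r'][m]
    o=np.argsort(P[:,2]);P=P[o];C=C[o]
    r=((0.8-P[:,0])*1000).astype(int);c=((0.4-P[:,1])*1000).astype(int)
    for dr in(0,1,2):
        for dc in (0,1,2):
            k=(r+dr>=0)&(r+dr<600)&(c+dc>=0)&(c+dc<800); img[(r+dr)[k],(c+dc)[k]]=C[k]
for i in range(0,600,100): cv2.putText(img,'%.1f'%(.8-i/1000),(0,i+10),0,.4,(255,255,0)); img[i,:,:]=255
for j in range(0,800,100): cv2.putText(img,'%.1f'%(.4-j/1000),(j,595),0,.4,(255,255,0)); img[:,j,:]=255
save('ortho0',img)
E
```

```text
scene [[0.205, -0.107, -0.774], [0.423, 0.154, -0.002], [0.789, 0.393, 0.07]] 0.15934629184244767
side [[0.205, -0.114, -0.769], [0.432, 0.161, -0.002], [0.794, 0.392, 0.069]] 0.15787757586296844
```

View pics/ortho0.png

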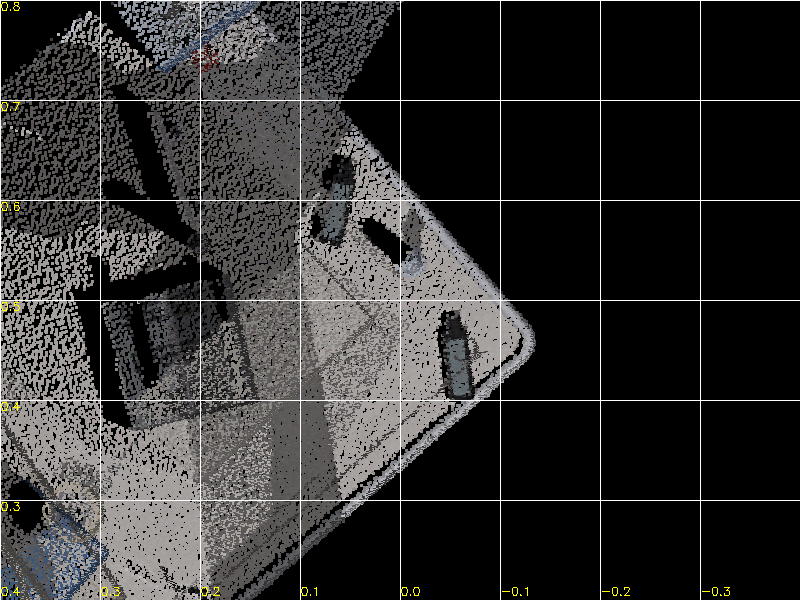

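Two carriers are visible at scene (340,247) and (312,310), the barrel at (340,270), the post at (292,210) and the stand at (248,230). Next I'll zoom in and look at heights.

```bash
python3 - <<'E'
from h import *
z=np.load('scene0.npz');W=z['W'];r=z['r']
save('crop0',cv2.resize(r[150:330,180:400],None,fx=3.3,fy=3.3,interpolation=cv2.INTER_CUBIC))
for n in('scene','side'):
    z=np.load(n+'0.npz');W=z['W']
    m=np.isfinite(W).all(-1)&(W[...,0]>.3)&(W[...,0]<.8)&(W[...,1]<.34)&(W[...,1]>-.12)
    def comp(lo,hi):
        k=(m&(W[...,2]>lo)&(W[...,2]<hi)).astype(np.uint8)
        c,l,s,ce=cv2.connectedComponentsWithStats(k)
        for i in range(1,c):
            if s[i,4]>15:
                P=W[l==i]; rc=cv2.minAreaRect((P[:,:2]*1000).astype(np.float32))
                print(n,lo,hi,'px',s[i].tolist(),'xyz',np.median(P,0).round(4),'z',np.percentile(P[:,2],[5,95]).round(4),'rect',np.round(rc[0],1),np.round(rc[1],1),round(rc[2],1))
    comp(.004,.0135); comp(.0175,.0245); comp(.0245,.036);comp(.036,.1)
E
```

```text
scene 0.004 0.0135 px [340, 190, 46, 137, 709] xyz [0.6319 0.0152 0.006 ] z [0.0042 0.0113] rect [646.4  28.8] [447.4 111.7] 54.1
scene 0.004 0.0135 px [288, 194, 39, 29, 153] xyz [0.611  0.2198 0.0082] z [0.0043 0.0131] rect [622.2 215.3] [151.9  23.9] 16.5
scene 0.004 0.0135 px [173, 226, 6, 7, 17] xyz [0.3069 0.3054 0.0084] z [0.0046 0.0126] rect [309.7 308.2] [21.9  3.5] 40.5
scene 0.004 0.0135 px [208, 227, 79, 30, 269] xyz [0.4123 0.166  0.0091] z [0.0044 0.013 ] rect [424.7 182.7] [ 92.  180.3] 58.2
scene 0.004 0.0135 px [322, 241, 38, 14, 277] xyz [0.5935 0.0618 0.0075] z [0.005  0.0096] rect [598.   62.3] [29.4 85.1] 79.6
scene 0.004 0.0135 px [334, 274, 11, 6, 40] xyz [ 0.5341 -0.0157  0.0075] z [0.0041 0.0124] rect [536.7 -13.6] [11.  20.9] 58.2
scene 0.004 0.0135 px [219, 297, 116, 38, 891] xyz [ 0.4159 -0.0555  0.0066] z [0.0044 0.009 ] rect [374.7 -38. ] [ 86.3 213. ] 62.5
scene 0.0175 0.0245 px [341, 186, 46, 13, 100] xyz [0.7672 0.1925 0.0212] z [0.0178 0.0241] rect [765.2 191.9] [  8.7 117.4] 36.6
scene 0.0175 0.0245 px [296, 190, 31, 23, 76] xyz [0.6296 0.2257 0.020
[... 3667 characters left out ...]
z [0.3854 0.2305 0.0304] z [0.0251 0.0357] rect [385.9 231.3] [ 6.4 28.3] 25.3
side 0.0245 0.036 px [317, 265, 10, 7, 49] xyz [ 0.5366 -0.017   0.0301] z [0.0252 0.0347] rect [538.  -15.4] [ 8.5 18. ] 57.6
side 0.036 0.1 px [339, 177, 44, 31, 813] xyz [0.7727 0.2028 0.0628] z [0.039  0.0727] rect [765.8 215.3] [ 68.1 139. ] 0.2
side 0.036 0.1 px [281, 205, 9, 15, 103] xyz [0.5576 0.1962 0.0542] z [0.0381 0.0651] rect [560.5 202.5] [27.9 19. ] 64.7
side 0.036 0.1 px [212, 210, 49, 20, 212] xyz [0.4437 0.2202 0.05  ] z [0.0435 0.0535] rect [448.1 222.1] [124.   26.2] 4.5
side 0.036 0.1 px [317, 256, 10, 11, 83] xyz [ 0.5393 -0.0131  0.0437] z [0.0366 0.0509] rect [540.7 -10.9] [16.6 17.6] 21.7
```

View pics/crop0.png

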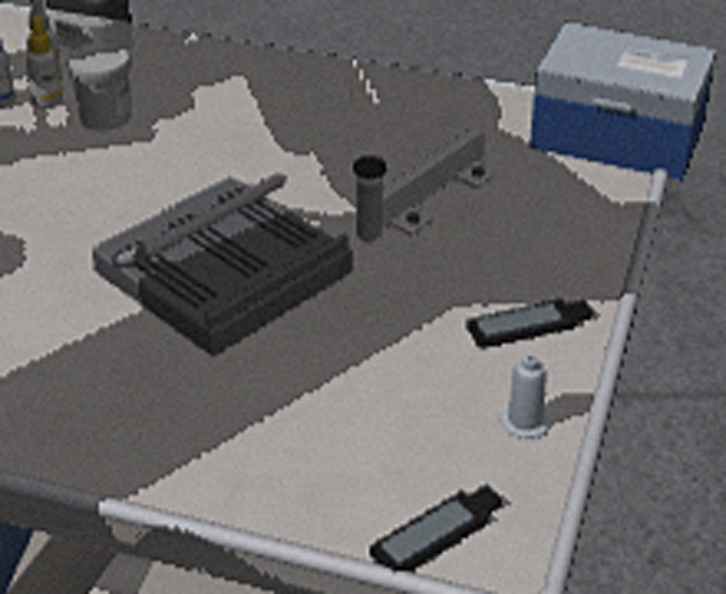

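The lip side faces robot-right (crop 280,300), the wire runs across the stand, and the post with its rail is at crop (370,200). Both tongues point away from the robot. I'll fit the guide and then get a wrist view over the stand.

```bash
python3 - <<'E'
from h import *
for n in('scene','side'):
    z=np.load(n+'0.npz');W=z['W']
    m=np.isfinite(W).all(-1)
    k=m&(W[...,2]>.012)&(W[...,2]<.031)&(W[...,0]>.575)&(W[...,0]<.72)&(W[...,1]>.17)&(W[...,1]<.26)
    P=(W[k]*1000).astype(np.float32); vx,vy,x0,y0=cv2.fitLine(P[:,:2],cv2.DIST_HUBER,0,1,.1).ravel()
    print(n,'rail ang',np.degrees(np.arctan2(vy,vx)),x0,y0,len(P),P[:,0].min(),P[:,0].max(), 'top', [np.round(np.median(P[P[:,2]>26],0),1)])
    k=m&(W[...,2]>.063)&(W[...,2]<.069)&(W[...,0]>.53)&(W[...,0]<.59)&(W[...,1]>.17)&(W[...,1]<.23)
    print('cap',W[k].mean(0),np.ptp(W[k],axis=0),k.sum())
    # stand lip top & wire
    k=m&(W[...,2]>.048)&(W[...,0]>.36)&(W[...,0]<.53)&(W[...,1]>.17)&(W[...,1]<.29)
    P=(W[k]*1000).astype(np.float32);vx,vy,x0,y0=cv2.fitLine(P[:,:2],cv2.DIST_HUBER,0,1,.1).ravel()
    print('wire',np.degrees(np.arctan2(vy,vx)),x0,y0,np.ptp(P,axis=0))
    for u,v in ((210,177),(165,226)): print((u,v),W[v,u])
    # any dark pts elsewhere at 3..12mm height
    k=m&(W[...,2]>.004)&(W[...,2]<.012)&(z['r'].max(-1)<60)&(W[...,0]<.9)
    c,l,s,_=cv2.connectedComponentsWithStats(k.astype(np.uint8))
    print([(s[i].tolist(),np.median(W[l==i],0).round(3).tolist()) for i in range(1,c) if s[i,4]>40])
E
```

```text
scene rail ang 18.323961 630.7993 226.80815 239 576.02826 689.56903 top [array([631.4, 230.1,  27.4], dtype=float32)]
cap [0.55707877 0.20154593 0.06425817] [0.02238897 0.02136381 0.00286519] 41
wire 13.586034 445.96 222.38539 [121.539246   33.99254     7.5174484]
(210, 177) [0.45236479 0.43576346 0.03762082]
(165, 226) [0.28605183 0.31131134 0.02274008]
[([144, 168, 9, 10, 43], [0.331, 0.598, 0.006]), ([213, 229, 74, 28, 200], [0.423, 0.163, 0.008]), ([322, 241, 38, 14, 123], [0.61, 0.056, 0.007]), ([136, 263, 14, 28, 74], [0.2, 0.185, 0.009]), ([292, 297, 40, 26, 198], [0.449, -0.058, 0.007]), ([80, 326, 54, 94, 1744], [0.08, -0.009, 0.011])]
side rail ang 18.300127 632.5789 225.22417 260 575.3164 692.721 top [array([632. , 227.3,  27.4], dtype=float32)]
cap [0.55959894 0.20049194 0.06433142] [0.02243805 0.02395487 0.00394365] 34
wire 13.958009 446.01593 220.71452 [119.3858    34.514038   6.663933]
(210, 177) [0.47553229 0.57264397 0.02532279]
(165, 226) [0.29145377 0.31105278 0.02267555]
[([156, 185, 12, 8, 49], [0.328, 0.592, 0.006]), ([215, 236, 62, 19, 135], [0.44, 0.16, 0.009]), ([325, 248, 22, 9, 63], [0.622, 0.052, 0.007]), ([266, 295, 42, 19, 149], [0.455, -0.065, 0.007]), ([0, 382, 87, 33, 210], [0.043, -0.103, 0.006])]
```

>>> {"api": "jog_arm", "payload": {"deltas": [[50,41,-35,10,7],[50,82,-70,20,14],[50,123,-105,30,21],[50,164,-140,40,28],[50,205,-175,40,28],[50,240,-210,40,28],[50,270,-240,40,28],[50,290,-280,40,28],[50,293,-307,40,28],[50,293,-307,40,28]]}}

```text
time_s: 0.93
tcp_pos: [0.434, 0.2442, 0.2716]
tool_rot: [0.314, -3.125, 0.0]
force: [0.2, -0.0, 0.8]
gripper_width: 0.05
gripper_force: 0.0
```

```bash
cat >> h.py <<'E'
def ortho(r,W,n,x0=.3,y0=.4,s=1.5,w=600,h=540,zmax=.15):
    img=np.zeros((h,w,3),np.uint8); m=np.isfinite(W).all(-1)&(W[...,2]<zmax)
    P=W[m];C=r[m];o=np.argsort(P[:,2]);P=P[o];C=C[o]
    rr=(h-(P[:,0]-x0)*1000*s).astype(int);cc=((y0-P[:,1])*1000*s).astype(int)
    for a in(0,1):
        for b in(0,1):
            k=(rr+a>=0)&(rr+a<h)&(cc+b>=0)&(cc+b<w);img[(rr+a)[k],(cc+b)[k]]=C[k]
    save(n,img)
E
python3 - <<'E'
from h import *
s=arm.sense();print(s['tcp_pos'],s['qpos'])
r,d,p=grab('wrist');W=cloud(d,p);np.savez('w1.npz',r=r,W=W,d=d);save('w1',r)
print(np.linalg.inv(p['camera_from_world'])[:3,3])
print(np.isfinite(W).mean(),np.nanpercentile(W.reshape(-1,3),[1,50,99],axis=0).round(3))
E
```

```text
[0.43398767 0.24416447 0.27160858] [ 2.88043490e-01  1.40004056e-01  1.58865342e+00  5.56722042e-05
  1.41362931e+00 -1.48275456e+00]
[0.36159949 0.22910172 0.42377836]
0.9959948979591837 [[ 0.135 -0.763 -0.773]
 [ 0.407  0.242  0.006]
 [ 1.149  0.633  0.381]]
```

View pics/w1.png

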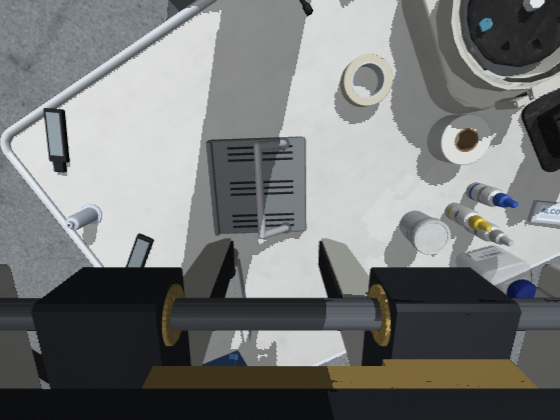

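This wrist view is seen from the near side, with its columns running from -y to +y. It shows the stand (lip at column 213, wire at column 262), the cup at (425,230), the barrel at (85,215), and carriers at (57,138) and (138,250). There is no third carrier. I'll refine the stand pose.

```bash
python3 - <<'E'
from h import *
z=np.load('w1.npz');W=z['W']
m=np.isfinite(W).all(-1)&(W[...,0]>.36)&(W[...,0]<.54)&(W[...,1]>.13)&(W[...,1]<.31); v=np.mgrid[:420,:560][0];m&=v<238
k=m&(W[...,2]>.016)&(W[...,2]<.035)
P=(W[k]*1000).astype(np.float32);print('base',cv2.minAreaRect(P[:,:2]),np.median(P[:,2]))
k=m&(W[...,2]>.047)&(W[...,2]<.06)
P=(W[k]*1000).astype(np.float32);print('wire',cv2.minAreaRect(P[:,:2]),np.percentile(P[:,2],[50,95]),cv2.fitLine(P[:,:2],cv2.DIST_HUBER,0,1,.1).ravel())
k=m&(W[...,2]>.0285)&(W[...,2]<.036)&(W[...,1]<.19)
P=(W[k]*1000).astype(np.float32);print('lip',cv2.minAreaRect(P[:,:2]),np.median(P[:,2]))
for nm,(a,b,c,d) in dict(cup=(.36,.56,.38,.5),A=(.55,.68,.02,.11),B=(.37,.52,-.12,0.)).items():
    k=np.isfinite(W).all(-1)&(W[...,0]>a)&(W[...,0]<b)&(W[...,1]>c)&(W[...,1]<d)&(v<245)&(W[...,2]>.005)
    if nm!='cup':k&=W[...,2]<.014
    P=(W[k]*1000).astype(np.float32);print(nm,cv2.minAreaRect(P[:,:2]),np.percentile(P[:,2],[5,50,95]))
E
```

```text
Traceback (most recent call last):
cv2.error: OpenCV(4.12.0) /io/opencv/modules/imgproc/src/convhull.cpp:143: error: (-215:Assertion failed) total >= 0 && (depth == CV_32F || depth == CV_32S) in function 'convexHull'
```

```bash
python3 - <<'E'
from h import *
z=np.load('w1.npz');W=z['W']
for u,v in((240,190),(262,190),(213,190),(57,138),(425,230),(350,200),(110,100)):print((u,v),W[v,u].round(4),z['d'][v,u])
p=arm.camera_params('wrist');print(p)
E
```

```text
(240, 190) [0.4579 0.1989 0.0233] 0.40957788
(262, 190) [0.4455 0.228  0.0519] 0.38024506
(213, 190) [0.463  0.1647 0.0317] 0.40100682
(57, 138) [ 0.4401 -0.0526  0.01  ] 0.40453544
(425, 230) [0.4546 0.4435 0.0546] 0.3913492
(350, 200) [0.4462 0.3544 0.0007] 0.43638575
(110, 100) [ 0.3782  0.008  -0.0012] 0.40218708
{'fx': 304.0412427403171, 'fy': 304.0412427403171, 'cx': 275.8169508197794, 'cy': 206.5731767218038, 'camera_from_world': array([[-0.19538461,  0.98070259, -0.00687651, -0.14531925],
       [-0.94393595, -0.18995285, -0.27000524,  0.50194182],
       [-0.26610105, -0.04626389,  0.9628343 , -0.30027713],
       [ 0.        ,  0.        ,  0.        ,  1.        ]])}
```

```bash
python3 - <<'E'
from h import *
z=np.load('w1.npz');W=z['W']; R=lambda P:[np.round(q,1).tolist() for q in cv2.minAreaRect(np.ascontiguousarray(P[:,:2]))]
v=np.mgrid[:420,:560][0]
m=np.isfinite(W).all(-1)&(W[...,0]>.36)&(W[...,0]<.54)&(W[...,1]>.13)&(W[...,1]<.31)&(v<238)
k=m&(W[...,2]>.016)&(W[...,2]<.035)
P=(W[k]*1000).astype(np.float32);print('base',R(P),np.median(P[:,2]))
k=m&(W[...,2]>.047)&(W[...,2]<.06)
P=(W[k]*1000).astype(np.float32);print('wire',R(P),np.percentile(P[:,2],[50,95]),cv2.fitLine(np.ascontiguousarray(P[:,:2]),cv2.DIST_HUBER,0,1,.1).ravel())
k=m&(W[...,2]>.0285)&(W[...,2]<.036)&(W[...,1]<.19)
P=(W[k]*1000).astype(np.float32);print('lip',R(P),np.median(P[:,2]))
for nm,(a,b,c,e) in dict(cup=(.36,.56,.38,.5),A=(.55,.68,.02,.11),B=(.37,.52,-.1,-.02)).items():
    k=np.isfinite(W).all(-1)&(W[...,0]>a)&(W[...,0]<b)&(W[...,1]>c)&(W[...,1]<e)&(v<245)&(W[...,2]>.005)
    if nm!='cup':k&=W[...,2]<.014
    P=(W[k]*1000).astype(np.float32);print(nm,R(P),np.percentile(P[:,2],[5,50,95]))
E
```

```text
base [[450.3, 221.3], [130.9, 130.1], 13.8] 22.184977
wire [[448.0, 227.3], [124.4, 14.9], 13.6] [52.74287796 54.42101364] [9.7218621e-01 2.3420918e-01 4.4495346e+02 2.2452682e+02]
lip [[464.0, 164.0], [125.9, 6.4], 13.6] 31.881058
cup [[421.7, 469.2], [67.0, 125.1], 81.2] [11.31749434 49.75715256 57.94405823]
A [[567.0, 70.7], [23.9, 17.7], 78.6] [6.09947519 8.29561996 9.69020405]
B [[442.3, -69.6], [65.5, 158.1], 80.0] [5.57517989 8.00417995 9.83870764]
```

>>> {"api": "jog_arm", "payload": {"deltas": [[50,15,-19,-30,2],[50,15,-19,-70,2],[50,15,-19,-110,2],[50,15,-19,-150,2],[50,15,-19,-185,2],[50,15,-19,-205,2],[50,15,-19,-220,2],[50,15,-19,-227,2],[50,15,-19,-227,2]]}}

```text
time_s: 1.73
tcp_pos: [0.4468, 0.2268, 0.0433]
tool_rot: [0.368, -3.116, 0.001]
force: [0.3, -0.2, -0.7]
gripper_width: 0.0501
gripper_force: 0.0
```

```bash
python3 - <<'E'
from h import *
s=arm.sense();print(s['tcp_pos'],s['force'])
r,d,p=grab('wrist');W=cloud(d,p);np.savez('w2.npz',r=r,W=W,d=d);save('w2',r)
E
```

```text
[0.44682484 0.22677614 0.04325779] [ 0.25787382 -0.15014645 -0.69508302]
```

View pics/w2.png

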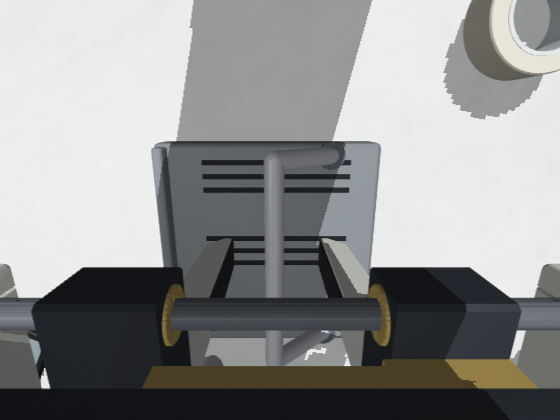

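The fingers at columns 230 and 325 straddle the wire at column 275. Next I'll close on it and push towards the post.

>>> {"api": "jog_arm", "payload": {"deltas": [[30,0,0,0,0],[15,0,0,0,0],[4,0,0,0,0],[4,0,0,0,0],[4,0,0,0,0],[4,0,0,0,0]], "newtons": 12}}

```text
time_s: 2.28
tcp_pos: [0.4484, 0.227, 0.0454]
tool_rot: [-0.368, 3.119, 0.0]
force: [0.2, -0.8, -0.1]
gripper_width: 0.0146
gripper_force: 0.0
```

>>> {"api": "jog_arm", "payload": {"deltas": [[4,5,1,0,0],[4,10,2,0,0],[4,15,4,0,0],[4,19,5,0,0],[4,22,6,0,0],[4,24,6,0,0],[4,24,6,0,0]], "newtons": 12}}

```text
time_s: 2.87
tcp_pos: [0.4702, 0.2327, 0.0449]
tool_rot: [0.367, -3.115, 0.0]
force: [-7.5, -1.0, 8.4]
gripper_width: 0.0101
gripper_force: 12.0
```

```bash
python3 - <<'E'
from h import *
t=arm.sense()['tcp_pos'][:2]*1000; C=np.array([558.3,201.]); a0=103.6
for i in range(0,19):
    a=np.radians(a0-min(5*i,85.3)); x=np.array([np.cos(a),np.sin(a)]);y=np.array([-x[1],x[0]])
    print(-min(5*i,85.3),(C+51.5*x+74.8*y-t).round(1))
E
```

```text
0 [3.2 0.7]
-5 [6.4 8. ]
-10 [10.2 15. ]
-15 [14.5 21.6]
-20 [19.5 27.8]
-25 [24.9 33.5]
-30 [30.8 38.8]
-35 [37.2 43.5]
-40 [44.  47.6]
-45 [51.  51.2]
-50 [58.4 54.1]
-55 [66.  56.4]
-60 [73.8 57.9]
-65 [81.6 58.8]
-70 [89.6 59.1]
-75 [97.5 58.6]
-80 [105.3  57.4]
-85 [113.   55.6]
-85.3 [113.5  55.4]
```

>>> {"api": "jog_arm", "payload": {"deltas": [[4,2,0.5,0.5,0],[4,3.5,1,0.5,0],[4,3.5,1,0.5,0]]}}

```text
time_s: 3.12
tcp_pos: [0.475, 0.2339, 0.045]
tool_rot: [0.368, -3.118, 0.0]
force: [-4.3, 0.1, -0.2]
gripper_width: 0.0093
gripper_force: 12.0
```

>>> {"api": "jog_arm", "payload": {"deltas": [[4,3,4,0,-3],[4,5,10,0,-7],[4,8,15,0,-11],[4,11,20,0,-15]]}}

```text
time_s: 3.45
tcp_pos: [0.4869, 0.2537, 0.045]
tool_rot: [-0.047, -3.141, 0.001]
force: [-0.6, -2.3, -1.8]
gripper_width: 0.0094
gripper_force: 12.1
```

```bash
python3 - <<'E'
from h import *
s=arm.sense();print(s['tcp_pos'],s['force'],s['moment'])
r,d,p=grab('scene');save('s3',cv2.resize(r[160:290,190:350],None,fx=4,fy=4,interpolation=cv2.INTER_CUBIC))
r,d,p=grab('wrist');save('w3',r)
E
```

```text
[0.48690312 0.25370484 0.04499366] [-0.59625579 -2.32262639 -1.8101315 ] [-0.36987427  0.21982144  0.04876723]
```

View pics/s3.png

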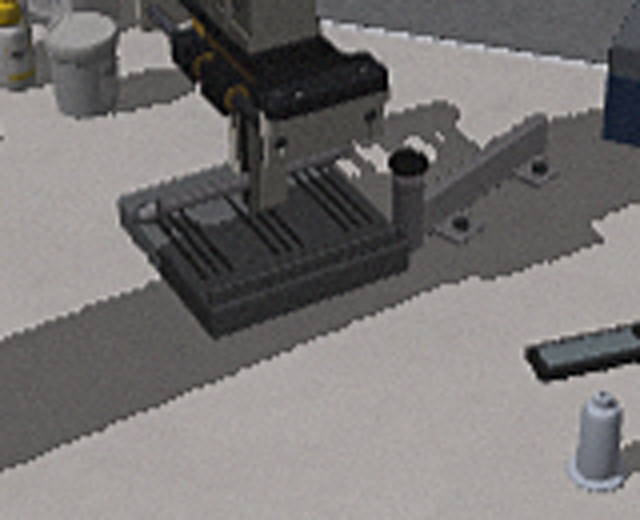

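```bash
python3 - <<'E'
from h import *
t=arm.sense()['tcp_pos'][:2]*1000; C=np.array([558.3,201.]); a0=88.3
for i in range(0,15):
    a=np.radians(a0-5*i); x=np.array([np.cos(a),np.sin(a)]);y=np.array([-x[1],x[0]])
    print(-5*i,(C+50.8*x+71*y-t).round(1))
E
```

```text
0 [ 1.1 -0.7]
-5 [5.9 5.1]
-10 [11.3 10.5]
-15 [17.1 15.4]
-20 [23.3 19.8]
-25 [29.9 23.7]
-30 [36.8 26.9]
-35 [44.  29.6]
-40 [51.3 31.5]
-45 [58.8 32.9]
-50 [66.4 33.6]
-55 [74.  33.6]
-60 [81.6 33. ]
-65 [89.1 31.7]
-70 [96.5 29.7]
```

>>> {"api": "jog_arm", "payload": {"deltas": [[4,2,0,0,0],[4,2,0,0,0]]}}

```text
time_s: 3.72
tcp_pos: [0.4881, 0.2542, 0.045]
tool_rot: [-0.04, -3.14, -0.001]
force: [-2.3, 3.1, -3.5]
gripper_width: 0.0095
gripper_force: 12.0
```

>>> {"api": "jog_arm", "payload": {"deltas": [[4,4,5,0,-5],[4,9,10.5,0,-10],[4,15,15.4,0,-15],[4,21.3,20,0,-20],[4,28,23.7,0,-25],[4,28,23.7,0,-25]]}}

```text
time_s: 4.22
tcp_pos: [0.5173, 0.2781, 0.0451]
tool_rot: [-0.725, -3.057, -0.001]
force: [-2.8, 1.1, -6.1]
gripper_width: 0.0091
gripper_force: 12.2
```

```bash
python3 - <<'E'
from h import *
s=arm.sense();print(s['tcp_pos'],s['force'],s['moment'])
r,d,p=grab('scene');save('s4',cv2.resize(r[160:290,190:350],None,fx=4,fy=4,interpolation=cv2.INTER_CUBIC))
E
```

```text
[0.51731515 0.27808568 0.04508803] [-2.83823255  1.11937895 -6.11435572] [ 0.29707866  0.42672547 -0.15348085]
```

View pics/s4.png

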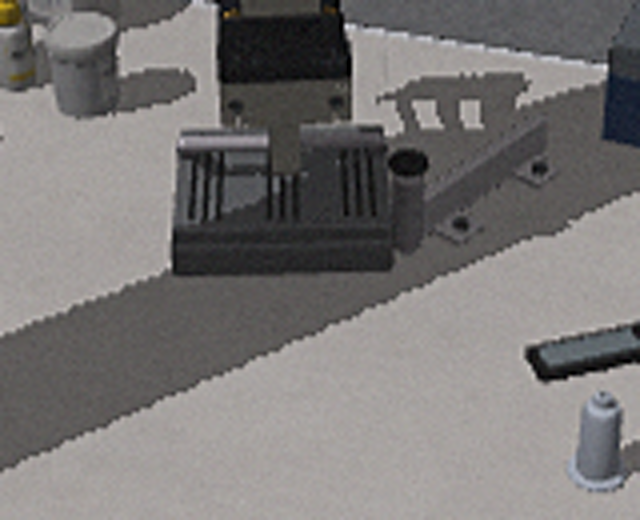

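>>> {"api": "jog_arm", "payload": {"deltas": [[4,1.5,-0.7,-0.4,0],[4,2.7,-1.4,-0.4,0],[4,2.7,-1.4,-0.4,0]]}}

```text
time_s: 4.52
tcp_pos: [0.5178, 0.2769, 0.045]
tool_rot: [-0.716, -3.056, -0.001]
force: [-5.0, 4.8, -0.9]
gripper_width: 0.0096
gripper_force: 12.2
```

```bash
python3 - <<'E'
from h import *
t=np.array([518.5,276.5]); C=np.array([558.3,201.]); a0=63.6
for i in list(range(0,10))+[45.3/5]:
    a=np.radians(a0-5*i); x=np.array([np.cos(a),np.sin(a)]);y=np.array([-x[1],x[0]])
    print(-5*i,(C+50*x+69.5*y-t).round(1))
E
```

```text
0 [-0.2  0.2]
-5 [6.5 3.4]
-10 [13.5  6. ]
-15 [20.7  8. ]
-20 [28.1  9.3]
-25 [35.5 10. ]
-30 [43.  10.1]
-35 [50.4  9.5]
-40 [57.8  8.2]
-45 [65.   6.3]
-45.3 [65.4  6.2]
```

>>> {"api": "jog_arm", "payload": {"deltas": [[4,6.5,3.4,0,-5],[4,13.5,6,0,-10],[4,20.7,8,0,-15],[4,28.1,9.3,0,-20],[4,35.5,10,0,-25],[4,43,10,0,-30],[4,43,10,0,-30]]}}

```text
time_s: 5.1
tcp_pos: [0.5632, 0.2867, 0.045]
tool_rot: [1.49, 2.766, 0.003]
force: [-1.9, 4.3, -5.4]
gripper_width: 0.01
gripper_force: 12.5
```

>>> {"api": "jog_arm", "payload": {"deltas": [[4,5,-0.3,-0.3,-4],[4,11,-1.2,-0.3,-8],[4,17,-2.5,-0.3,-12],[4,22,-4.2,-0.3,-15.2],[4,22,-5,-0.3,-15.2],[4,22,-5.5,-0.3,-15.2]]}}

```text
time_s: 5.6
tcp_pos: [0.5803, 0.283, 0.0445]
tool_rot: [-1.831, -2.544, 0.002]
force: [-12.3, 11.4, 2.0]
gripper_width: 0.0095
gripper_force: 12.0
```

```bash
python3 - <<'E'
from h import *
s=arm.sense();print(s['tcp_pos'],s['force'],s['moment'],s['tool_rot'])
r,d,p=grab('scene');save('s5',cv2.resize(r[150:280,190:350],None,fx=4,fy=4,interpolation=cv2.INTER_CUBIC))
E
```

```text
[0.58028155 0.28298832 0.04454776] [-12.28604922  11.38057725   1.99283998] [ 1.87962764  1.9189932  -0.08546038] [-1.83082467e+00 -2.54401081e+00  2.34530103e-03]
```

View pics/s5.png

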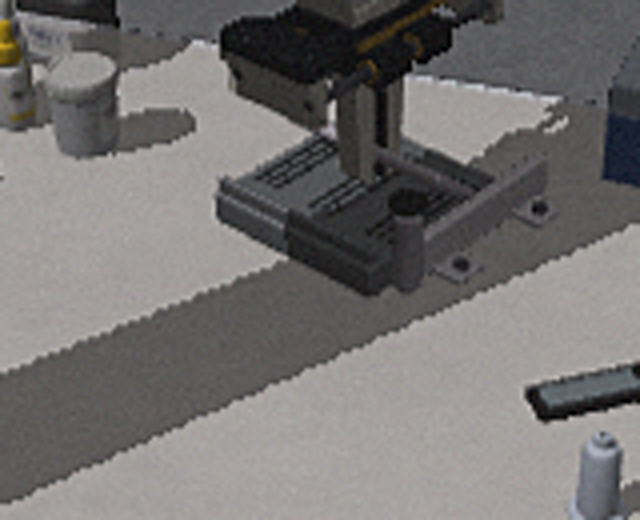

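>>> {"api": "jog_arm", "payload": {"deltas": [[4,-3,2,0,0],[4,-4,2.5,0,0],[4,-4,2.5,0,0]]}}

```text
time_s: 5.9
tcp_pos: [0.58, 0.2832, 0.0446]
tool_rot: [1.837, 2.548, -0.0]
force: [-1.5, 2.6, -4.8]
gripper_width: 0.0093
gripper_force: 12.0
```

>>> {"api": "jog_arm", "payload": {"deltas": [[50,0,0,0,0],[50,0,0,0,0],[50,0,0,0,0],[50,0,0,35,0],[50,0,0,75,0],[50,-15,0,115,0],[50,-30,0,155,0],[50,-40,0,190,0],[50,-40,0,220,0],[50,-40,0,220,0]]}}

```text
time_s: 6.73
tcp_pos: [0.5434, 0.284, 0.2738]
tool_rot: [1.835, 2.539, 0.018]
force: [1.5, 0.7, 1.2]
gripper_width: 0.0499
gripper_force: 0.0
```

```bash
python3 - <<'E'
from h import *
s=arm.sense();print(s['tcp_pos'],s['force'])
r,d,p=grab('wrist');W=cloud(d,p);np.savez('w6.npz',r=r,W=W);save('w6',r)
r,d,p=grab('scene');W=cloud(d,p);np.savez('s6.npz',r=r,W=W)
E
```

```text
[0.54336997 0.28402456 0.27377132] [1.52490352 0.65889777 1.1757281 ]
```

View pics/w6.png

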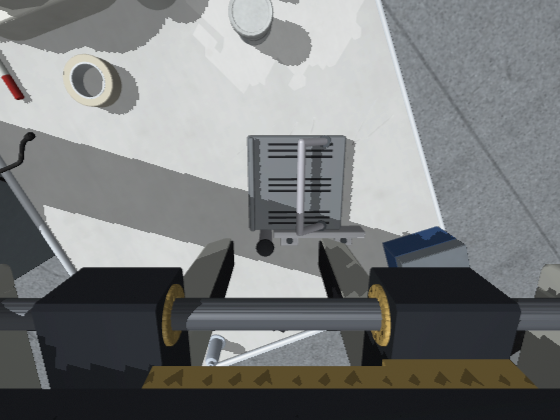

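The stand (247–347, 135–232) lies along the rail, lip towards the robot, with the post at (265,247). I'll measure it, the carriers and the bystanders.

```bash
cat >> h.py <<'E'
R=lambda P:[np.round(q,1).tolist() for q in cv2.minAreaRect(np.ascontiguousarray(P[:,:2].astype(np.float32)))]
E
python3 - <<'E'
from h import *
z=np.load('w6.npz');W=z['W'];ok=np.isfinite(W).all(-1);v,u=np.mgrid[:420,:560]
b=ok&(u>235)&(u<365)&(v>125)
def sel(lo,hi,extra=True):return W[b&(W[...,2]>lo)&(W[...,2]<hi)&extra]*1000
P=sel(.018,.026,v<229);print('base',R(P))
P=sel(.029,.036,(v<236)&(u<270));print('lip',R(P),np.median(P,0))
P=sel(.050,.06,(v<236)&(u>280));print('wire',R(P))
P=sel(.060,.07,(v<262)&(v>236)&(u<280));print('cap',P.mean(0),np.ptp(P,axis=0))
P=sel(.025,.031,(v>229)&(v<245)&(u>285));print('rail',R(P),P.mean(0))
z=np.load('s6.npz');W=z['W'];ok=np.isfinite(W).all(-1);C=z['r'].max(-1)
v,u=np.mgrid[:420,:560]
for n,(a,bb,c,d) in dict(A=(315,365,235,260),B=(285,335,292,326)).items():
    k=ok&(u>a)&(u<bb)&(v>c)&(v<d)&(W[...,2]>.0045)&(W[...,2]<.012)
    cc,l,s,_=cv2.connectedComponentsWithStats(k.astype(np.uint8));
    for i in range(1,cc):
        if s[i,4]>60: P=W[l==i]*1000;print(n,s[i],R(P))
k=ok&(W[...,2]>.035)&(W[...,0]>.5)&(W[...,0]<.58)&(abs(W[...,1])<.03);print('barrel',W[k].mean(0))
E
```

```text
base [[574.7, 286.9], [130.0, 128.4], 18.2]
lip [[520.9, 263.3], [24.6, 131.7], 27.5] [518.81842505 268.15954461  31.91780986]
wire [[579.5, 287.4], [12.0, 123.3], 18.0]
cap [558.63894829 203.23785052  64.93087238] [22.72811847 23.6898786   5.50210171]
rail [[637.4, 233.3], [109.7, 10.5], 17.9] [640.46392355 234.02760733  27.92401654]
A [322 241  38  13 274] [[597.8, 63.4], [27.6, 83.8], 76.3]
B [286 297  46  29 498] [[435.6, -64.5], [100.4, 40.2], 7.6]
barrel [ 0.53685829 -0.01146382  0.04324732]
```

Stand in the guide frame: x 41 mm, y 74.6 mm, angle about 0°, so it is flush. Now the carriers.

>>> {"api": "jog_arm", "payload": {"deltas": [[50,8,-28,0,7],[50,16,-56,0,14],[50,25,-84,0,21],[50,34,-112,0,28],[50,43,-140,0,35],[50,52,-170,0,42],[50,61,-200,0,49],[50,70,-230,0,56],[50,79,-260,0,63],[50,87,-284,0,70],[50,87,-284,0,71],[50,87,-284,0,71]]}}

```text
time_s: 7.83
tcp_pos: [0.6271, -0.0025, 0.2624]
tool_rot: [-0.026, -3.138, -0.001]
force: [0.3, 0.6, -0.7]
gripper_width: 0.0499
gripper_force: 0.0
```

```bash
cat >> h.py <<'E'
def carriers(W,r,box,n=''):
    v,u=np.mgrid[:420,:560];ok=np.isfinite(W).all(-1)
    a,b,c,d=box
    k=ok&(W[...,0]>a)&(W[...,0]<b)&(W[...,1]>c)&(W[...,1]<d)&(W[...,2]>.0045)&(W[...,2]<.014)&(v<262)
    cc,l,s,_=cv2.connectedComponentsWithStats(k.astype(np.uint8))
    for i in range(1,cc):
        if s[i,4]>100:
            P=W[l==i]*1000;rc=cv2.minAreaRect(np.ascontiguousarray(P[:,:2].astype(np.float32)))
            m=P[:,:2].mean(0);q=np.array(rc[0]); w,h=rc[1];ang=rc[2] if w>h else rc[2]-90
            t=np.array([np.cos(np.radians(ang)),np.sin(np.radians(ang))])
            # width profile near both ends
            L=(P[:,:2]-q)@t;S=(P[:,:2]-q)@np.array([-t[1],t[0]])
            print(n,s[i].tolist(),'ctr',q.round(1),'size',np.round((w,h),1),'ang',round(ang,1),'z',np.median(P[:,2]).round(1),'w+end',np.ptp(S[L>32]).round(1) if (L>32).any() else 0,'w-end',np.ptp(S[L<-32]).round(1) if (L<-32).any() else 0)
E
python3 - <<'E'
from h import *
s=arm.sense();print(s['tcp_pos'],s['tool_rot'],s['qpos'])
r,d,p=grab('wrist');W=cloud(d,p);np.savez('w7.npz',r=r,W=W);save('w7',r)
carriers(W,r,(.53,.7,0.02,.12),'A');carriers(W,r,(.37,.53,-.12,.0),'B')
z=np.load('w1.npz');carriers(z['W'],z['r'],(.37,.53,-.12,0.),'B1')
E
```

```text
[ 0.62709984 -0.00245081  0.26235124] [-2.60912335e-02 -3.13783810e+00 -9.87124797e-04] [-1.81520700e-01  3.84864897e-01  1.28445732e+00 -8.64217287e-06
  1.47597023e+00 -1.73568651e+00]
A [312, 125, 30, 64, 1072] ctr [599.6  62.6] size [24.1 83.9] ang -13.1 z 8.1 w+end 13.9 w-end 23.7
A [293, 183, 41, 47, 370] ctr [668.9  45.9] size [87.3 10.9] ang 41.1 z 6.2 w+end 9.5 w-end 8.6
B [176, 0, 34, 38, 381] ctr [ 429.9 -101.5] size [11.3 56.5] ang -48.3 z 6.4 w+end 0 w-end 0
B [214, 0, 29, 68, 1257] ctr [449.4 -56.4] size [74.  24.1] ang 6.5 z 8.2 w+end 13.3 w-end 23.4
B [179, 56, 44, 49, 443] ctr [503.7 -98.1] size [75.2 11. ] ang 41.3 z 6.4 w+end 6.9 w-end 5.1
B1 [7, 86, 74, 86, 1833] ctr [423.5 -76. ] size [ 82. 119.] ang -8.2 z 7.9 w+end 80.3 w-end 35.0
B1 [8, 151, 41, 49, 371] ctr [503.9 -97.2] size [78.2 12.3] ang 40.8 z 6.5 w+end 7.7 w-end 6.3
```

View pics/w7.png

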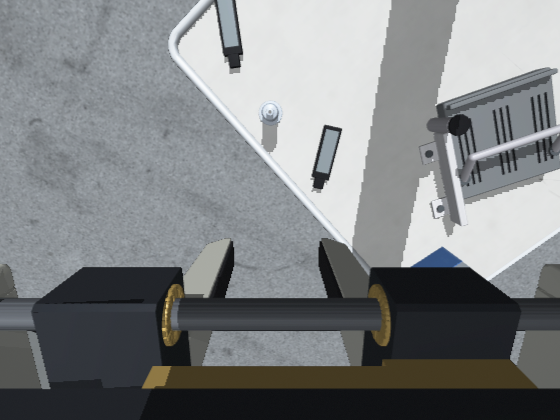

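A is at (599.6, 62.6), angle -13°, and B at (444.4, -57), angle 6.5°, both with tongues away from the robot (A at px (327,157), B at px (230,35)). The barrel at (270,112) is undisturbed. Next I'll pick A.

>>> {"api": "jog_arm", "payload": {"deltas": [[46,-14,30,-25,-6],[46,-27.5,55,-55,-12],[46,-27.5,65,-95,-12],[46,-27.5,65,-135,-12],[46,-27.5,65,-170,-12],[46,-27.5,65,-200,-12],[46,-27.5,65,-225,-12],[46,-27.5,65,-238,-12],[46,-27.5,65,-244,-12],[46,-27.5,65,-246,-12],[46,-27.5,65,-246,-12]]}}

```text
time_s: 8.8
tcp_pos: [0.5998, 0.0651, 0.0188]
tool_rot: [-0.348, -3.122, -0.0]
force: [0.4, -0.6, 0.2]
gripper_width: 0.046
gripper_force: 0.0
```

```bash
python3 - <<'E'
from h import *
s=arm.sense();print(s['tcp_pos'],s['tool_rot'],s['force'])
E
```

```text
[0.59977548 0.06513522 0.01879198] [-3.48286061e-01 -3.12199515e+00 -1.81358471e-04] [ 0.43504252 -0.60496912  0.22700956]
```

>>> {"api": "jog_arm", "payload": {"deltas": [[46,0,-2.5,-3,0],[46,0,-2.5,-3,0],[30,0,-2.5,-3,0],[20,0,-2.5,-3,0],[18,0,-2.5,-3,0],[18,0,-2.5,-3,0],[18,0,-2.5,-3,0],[18,0,-2.5,-3,0]], "newtons": 10}}

```text
time_s: 9.47
tcp_pos: [0.6002, 0.0617, 0.0161]
tool_rot: [0.349, 3.122, -0.0]
force: [-0.1, -0.8, 3.0]
gripper_width: 0.0237
gripper_force: 10.0
```

```bash
python3 - <<'E'
from h import *
s=arm.sense();print(s['tcp_pos'],s['tool_rot'],s['force'],s['gripper_width'])
E
```

```text
[0.600182   0.06173102 0.01614018] [ 3.48724614e-01  3.12157873e+00 -2.32389244e-05] [-0.10264663 -0.79637683  2.96154504] 0.02370597249673291
```

>>> {"api": "jog_arm", "payload": {"deltas": [[18,0,0,25,0],[18,0,0,60,0],[18,-5,25,95,5],[18,-11,55,104,10],[18,-18,90,104,15],[18,-25,125,104,20],[18,-32,160,104,25],[18,-39,195,104,31],[18,-46,225,104,31],[18,-51,246,104,31],[18,-51,246,90,31],[18,-51,246,75,31]]}}

```text
time_s: 10.47
tcp_pos: [0.5489, 0.31, 0.0913]
tool_rot: [-0.503, 3.098, 0.001]
force: [-0.1, -0.1, -0.5]
gripper_width: 0.0239
gripper_force: 10.0
```

```bash
python3 - <<'E'
from h import *
s=arm.sense();print(s['tcp_pos'],s['tool_rot'],s['force'],s['gripper_width'],s['qpos'])
r,d,p=grab('scene');save('s8',cv2.resize(r[140:280,190:370],None,fx=4,fy=4,interpolation=cv2.INTER_CUBIC))
E
```

```text
[0.5489307  0.31002422 0.09133345] [-5.02709814e-01  3.09848826e+00  9.22284694e-04] [-0.13373374 -0.1283036  -0.49954847] 0.023873352426888168 [ 3.37376977e-01  5.16966684e-01  1.51117446e+00  1.38291920e-04
  1.11080012e+00 -1.55516471e+00]
```

View pics/s8.png

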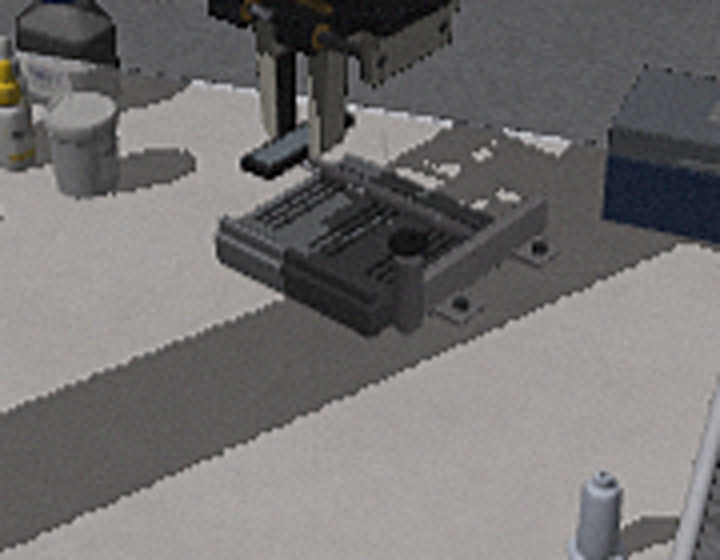

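>>> {"api": "jog_arm", "payload": {"deltas": [[18,6,2,0,0],[18,6,2,-8,0],[18,6,2,-14,0],[18,6,2,-18,0],[18,6,2,-21,0],[18,6,2,-24,0],[18,6,2,-27,0],[18,6,2,-29,0],[18,6,2,-29,0]]}}

```text
time_s: 11.27
tcp_pos: [0.5554, 0.3096, 0.0619]
tool_rot: [-0.498, 3.101, -0.0]
force: [-0.1, -0.9, 2.2]
gripper_width: 0.0236
gripper_force: 10.0
```

```bash
python3 - <<'E'
from h import *
s=arm.sense();print(s['tcp_pos'],s['tool_rot'],s['force'],s['gripper_width'])
r,d,p=grab('side');save('s9',cv2.resize(r[160:290,190:350],None,fx=4,fy=4,interpolation=cv2.INTER_CUBIC))
E
```

```text
[0.55538393 0.30959556 0.06191272] [-4.97951448e-01  3.10088709e+00 -2.86455605e-04] [-0.14103752 -0.88112341  2.22345472] 0.02358103747430814
```

View pics/s9.png

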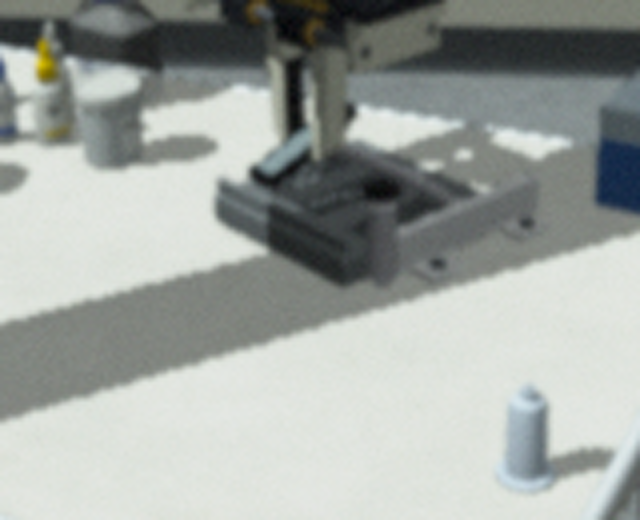

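The carrier has tilted with its tongue up and its foot just inside the lip (px 265,178). Releasing it.

>>> {"api": "jog_arm", "payload": {"deltas": [[30,0,0,0,0],[40,0,0,0,0],[40,0,0,0,0],[40,0,0,0,0],[40,0,0,20,0],[40,0,0,60,0],[40,25,0,100,0],[40,50,0,140,0],[40,70,0,170,0],[40,70,0,190,0],[40,70,0,190,0]]}}

```text
time_s: 12.23
tcp_pos: [0.6287, 0.3103, 0.2586]
tool_rot: [-0.495, 3.091, 0.002]
force: [0.1, 0.5, 0.5]
gripper_width: 0.0397
gripper_force: 0.0
```

```bash
cat >> h.py <<'E'
def placed(W,v0=262):
    """fit plates leaning on the stand: points above base in stand frame"""
    c,sn=np.cos(np.radians(18.1)),np.sin(np.radians(18.1))
    d=W*1000-np.array([574.7,286.9,0]); X=d[...,0]*c+d[...,1]*sn; Y=-d[...,0]*sn+d[...,1]*c; Z=d[...,2]
    return X,Y,Z
E
python3 - <<'E'
from h import *
s=arm.sense();print(s['tcp_pos'],s['force'])
r,d,p=grab('wrist');W=cloud(d,p);np.savez('w10.npz',r=r,W=W);save('w10',r)
X,Y,Z=placed(W); v,u=np.mgrid[:420,:560]
k=np.isfinite(X)&(abs(Y-30)<9)&(X>-60)&(X<30)&(Z>24)&(v<240)
for a in range(-60,30,6):
    q=k&(X>=a)&(X<a+6)
    if q.any(): print(a+3,np.median(Z[q]).round(1),q.sum())
k=np.isfinite(X)&(X>-40)&(X<-30)&(Z>32)&(Z<55)&(abs(Y)<65)&(v<240);print('y range',np.percentile(Y[k],[1,99]))
E
```

```text
[0.62872111 0.31027281 0.25864774] [0.12337589 0.48788726 0.47702404]
-57 32.0 67
-51 29.5 27
-45 32.4 71
-39 36.4 88
-33 40.5 75
-27 44.4 75
-21 47.9 90
-15 51.9 75
-9 55.7 91
-3 60.2 95
3 63.6 79
9 66.3 91
15 71.2 72
21 72.8 57
y range [14.8224926  38.12002569]
```

View pics/w10.png

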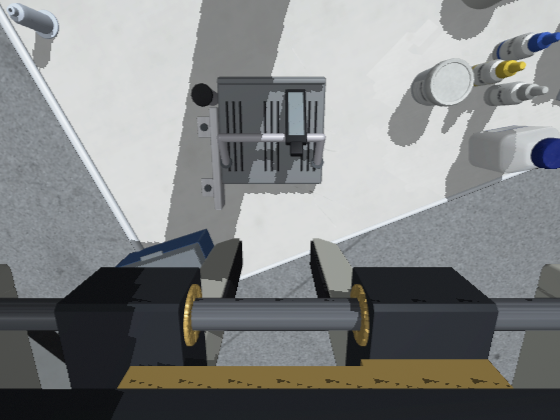

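A leans at about 32.6°, with stand y about 27 mm, its foot behind the lip and its back on the wire (px 295,115). Now for B, with a re-check of its position in case it was knocked.

>>> {"api": "jog_arm", "payload": {"deltas": [[46,-11,-31,0,-2],[46,-22,-62,0,-4],[46,-33,-93,0,-6],[46,-44,-124,0,-8],[46,-55,-155,0,-10],[46,-66,-186,0,-12],[46,-77,-217,0,-12],[46,-88,-248,0,-12],[46,-99,-279,0,-12],[46,-110,-310,0,-12],[46,-121,-341,0,-12],[46,-130,-367,0,-12]]}}

```text
time_s: 13.28
tcp_pos: [0.4926, -0.0582, 0.2499]
tool_rot: [0.171, -3.134, -0.002]
force: [-0.8, 0.2, 0.5]
gripper_width: 0.0461
gripper_force: 0.0
```

```bash
python3 - <<'E'
from h import *
s=arm.sense();print(s['tcp_pos'],s['tool_rot'],s['force'])
r,d,p=grab('wrist');W=cloud(d,p);np.savez('w11.npz',r=r,W=W);save('w11',r)
carriers(W,r,(.35,.56,-.12,.1),'B')
s=arm.sense();print(s['tcp_pos'])
E
```

```text
[ 0.49258129 -0.05815895  0.24991732] [ 1.71205246e-01 -3.13374683e+00 -1.68886767e-03] [-0.75400277  0.22898891  0.48280102]
B [232, 68, 100, 109, 2051] ctr [408.2 -66.9] size [ 83.7 144.5] ang -16.5 z 7.4 w+end 83.7 w-end 34.1
B [230, 160, 53, 70, 554] ctr [519.4 -84.4] size [115.5  11.1] ang 41.0 z 6.4 w+end 10.3 w-end 11.1
[ 0.49168647 -0.0619675   0.24988505]
```

```bash
python3 - <<'E'
from h import *
z=np.load('w11.npz');W,r=z['W'],z['r']
for th in(90,110,150,175):
    W2=W.copy();k=r.max(-1)>th;W2[k]=np.nan;print(th);carriers(W2,r,(.38,.56,-.12,.1),'B')
save('w11c',cv2.resize(r[50:200,200:400],None,fx=2,fy=2))
E
```

```text
90
B [272, 110, 20, 67, 485] ctr [444.8 -56.8] size [82.8 23.7] ang 6.4 z 7.9 w+end 11.8 w-end 23.7
110
B [272, 109, 20, 68, 556] ctr [444.2 -56.9] size [84. 24.] ang 6.2 z 7.9 w+end 11.8 w-end 23.7
150
B [272, 102, 20, 75, 670] ctr [440.  -57.3] size [92.3 24. ] ang 6.2 z 8.0 w+end 11.9 w-end 23.6
175
B [251, 96, 47, 81, 1230] ctr [436.1 -70.2] size [100.8  53.7] ang 1.2 z 8.1 w+end 22.3 w-end 26.8
```

View pics/w11c.png

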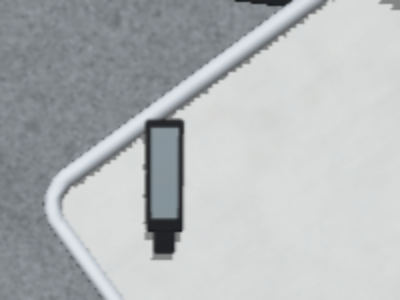

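B at (444.3, -57), angle 6.3°, was not moved. Its foot is near the edge tube (crop 165,120), so I'll use a narrower opening and grip 4 mm ahead of centre.

>>> {"api": "jog_arm", "payload": {"deltas": [[38,-15,2,-20,0],[38,-35,5,-55,0],[38,-43,5.4,-95,0],[38,-43,5.4,-135,0],[38,-43,5.4,-165,0],[38,-43,5.4,-190,0],[38,-43,5.4,-205,0],[38,-43,5.4,-214,0],[38,-43,5.4,-214,0]]}}

```text
time_s: 14.08
tcp_pos: [0.4494, -0.0506, 0.0353]
tool_rot: [0.171, -3.132, -0.004]
force: [0.3, 0.4, 0.9]
gripper_width: 0.0382
gripper_force: 0.0
```

```bash
python3 - <<'E'
from h import *
s=arm.sense();print(s['tcp_pos'],s['tool_rot'],s['force'])
E
```

```text
[ 0.44938663 -0.05056712  0.03528947] [ 0.17137051 -3.13155703 -0.00386689] [0.25889944 0.36646948 0.87753355]
```

>>> {"api": "jog_arm", "payload": {"deltas": [[38,-1,-6,0,0],[38,-1,-6,-10,0],[38,-1,-6,-17,0],[38,-1,-6,-19,0],[38,-1,-6,-19,0],[20,-1,-6,-19,0],[18,-1,-6,-19,0],[18,-1,-6,-19,0],[18,-1,-6,-19,0],[18,-1,-6,-19,0]]}}

```text
time_s: 14.92
tcp_pos: [0.4513, -0.0579, 0.0192]
tool_rot: [-0.172, 3.136, -0.001]
force: [-0.5, 0.9, 3.6]
gripper_width: 0.0235
gripper_force: 10.0
```

```bash
python3 - <<'E'
from h import *
s=arm.sense();print(s['tcp_pos'],s['tool_rot'],s['force'],s['gripper_width'],s['gripper_force'])
E
```

```text
[ 0.45130275 -0.05790856  0.0191928 ] [-1.71531318e-01  3.13608643e+00 -5.85221175e-04] [-0.52372699  0.90010577  3.63594651] 0.023528608921064387 9.981592297554016
```

The grip is 4–7 mm ahead of centre, which would bring the fingers close to the wire when placing. I'll set B down on clear table and regrip it about 6 mm nearer the foot.

>>> {"api": "jog_arm", "payload": {"deltas": [[18,0,0,12,0],[18,15,20,15,0],[18,30,45,15,0],[18,30,60,6,0],[18,30,60,0.5,0],[18,30,60,0.5,0],[34,30,60,0.5,0],[38,30,60,0.5,0],[38,30,60,0.5,0],[38,24,59.3,0,0],[38,24,59.3,-1.5,0],[38,24,59.3,-1.5,0]]}}

```text
time_s: 15.92
tcp_pos: [0.4742, 0.0012, 0.0171]
tool_rot: [0.17, -3.136, -0.0]
force: [0.5, 0.1, 0.5]
gripper_width: 0.0376
gripper_force: 0.0
```

```bash
python3 - <<'E'
from h import *
s=arm.sense();print(s['tcp_pos'],s['force'],s['gripper_width'])
E
```

```text
[0.47420708 0.00118306 0.01709271] [0.48038587 0.07827748 0.46399332] 0.03760324268138912
```

>>> {"api": "jog_arm", "payload": {"deltas": [[20,0,0,0,0],[18,0,0,0,0],[18,0,0,0,0],[18,0,0,0,0],[18,0,0,0,0],[18,0,0,30,0],[18,0,0,65,0],[18,0,0,100,0],[18,0,0,100,0]]}}

```text
time_s: 16.67
tcp_pos: [0.479, 0.0007, 0.1232]
tool_rot: [-0.171, 3.126, -0.005]
force: [1.5, -0.3, -0.4]
gripper_width: 0.0239
gripper_force: 10.0
```

```bash
python3 - <<'E'
from h import *
s=arm.sense();print(s['tcp_pos'],s['tool_rot'],s['force'],s['gripper_width'])
r,d,p=grab('scene');W=cloud(d,p);np.savez('s12.npz',r=r,W=W)
t=s['tcp_pos']
k=np.isfinite(W).all(-1)&(abs(W[...,2]-t[2]+.010)<.012)&(np.hypot(W[...,0]-t[0],W[...,1]-t[1])<.06)
P=W[k]*1000;a=np.radians(6.3)
L=(P[:,0]-t[0]*1000)*np.cos(a)+(P[:,1]-t[1]*1000)*np.sin(a);S=-(P[:,0]-t[0]*1000)*np.sin(a)+(P[:,1]-t[1]*1000)*np.cos(a)
print(len(P),np.percentile(L,[0,2,50,98,100]).round(1),np.percentile(P[:,2],[2,50,98]).round(1))
for lo in range(-60,60,10):
    q=(L>lo)&(L<lo+10)&(abs(S)<14)
    if q.sum():print(lo,q.sum(),np.median(P[q,2]).round(1),np.ptp(S[q]).round(1))
v,u=np.where(k);print(u.min(),u.max(),v.min(),v.max());save('s12',cv2.resize(r[v.min()-40:v.max()+40,u.min()-40:u.max()+40],None,fx=4,fy=4,interpolation=cv2.INTER_CUBIC))
E
```

```text
[0.47900427 0.00072736 0.12320118] [-0.17130581  3.12640172 -0.00475754] [ 1.51364921 -0.33795372 -0.37134412] 0.023853101631229164
404 [-44.8 -44.2 -12.8  35.1  39.6] [106.6 113.4 124.3]
-50 45 111.5 23.3
-40 59 112.9 23.4
-30 58 113.1 23.8
-20 55 113.0 25.4
-10 64 113.8 27.5
0 28 114.2 14.6
20 3 108.9 1.9
30 22 112.4 10.0
292 331 232 256
```

View pics/s12.png

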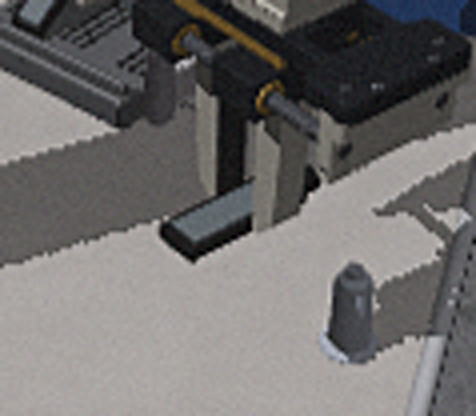

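B is held level (foot at scene-crop (195,240)) with the grip about 2.5 mm ahead of centre. Next I'll carry it to the stand at y about -25 mm.

>>> {"api": "jog_arm", "payload": {"deltas": [[18,9,25,5,2],[18,18,50,5,4],[18,27,75,5,6],[18,36,100,5,8],[18,46,128,5,10],[18,55,155,5,12],[18,65,182,5,12],[18,75,209,5,12],[18,85,236,5,12],[18,93,259,0,12],[18,93,259,-10,12],[18,93,259,-20,12]]}}

```text
time_s: 17.72
tcp_pos: [0.5672, 0.2614, 0.0951]
tool_rot: [0.502, -3.1, 0.0]
force: [0.3, 0.3, -0.1]
gripper_width: 0.0236
gripper_force: 10.0
```

>>> {"api": "jog_arm", "payload": {"deltas": [[18,0,0,0,0],[18,0,0,0,0],[18,0,0,0,0]]}}

```text
time_s: 17.97
tcp_pos: [0.5676, 0.2593, 0.0969]
tool_rot: [0.496, -3.101, 0.0]
force: [-0.3, 0.4, 0.3]
gripper_width: 0.0237
gripper_force: 10.0
```

```bash
python3 - <<'E'
from h import *
s=arm.sense();t=s['tcp_pos'];print(t,s['tool_rot'],s['force'],s['gripper_width'])
print([q.round(1) for q in placed(t)])
r,d,p=grab('scene');W=cloud(d,p)
X,Y,Z=placed(W);T=placed(t)
k=np.isfinite(X)&(abs(X-T[0])<60)&(abs(Y-T[1])<14)&(abs(Z-T[2]+10)<12)
print(k.sum(),np.percentile(X[k],[0,2,98,100]).round(1),np.percentile(Y[k],[2,98]).round(1))
for lo in range(-70,50,10):
    q=k&(X>lo)&(X<lo+10)
    if q.sum()>2:print(lo,q.sum(),np.median(Z[q]).round(1))
E
```

```text
[0.56759398 0.2593225  0.09692207] [ 4.96201845e-01 -3.10101380e+00  4.72821484e-04] [-0.34597902  0.3501852   0.3091313 ] 0.02371797470806111
[np.float64(-15.3), np.float64(-24.0), np.float64(96.9)]
184 [-61.3 -60.4  19.2  23.4] [-36.7 -11. ]
-70 8 84.3
-60 40 85.6
-50 29 86.3
-40 29 86.3
-30 35 87.3
-20 31 87.8
-10 5 87.3
10 3 85.1
20 3 82.9
```

>>> {"api": "jog_arm", "payload": {"deltas": [[18,5.2,1.7,-5,0],[18,5.2,1.7,-12,0],[18,5.2,1.7,-18,0],[18,5.2,1.7,-22,0],[18,5.2,1.7,-25,0],[18,5.2,1.7,-28,0],[18,5.2,1.7,-31,0],[18,5.2,1.7,-33.5,0],[18,5.2,1.7,-33.5,0],[18,5.2,1.7,-33.5,0]]}}

```text
time_s: 18.85
tcp_pos: [0.5728, 0.2621, 0.0643]
tool_rot: [0.499, -3.102, 0.0]
force: [-3.3, -2.0, 5.3]
gripper_width: 0.0241
gripper_force: 12.3
```

```bash
python3 - <<'E'
from h import *
s=arm.sense();t=s['tcp_pos'];print(t,s['force'],s['gripper_width'])
print([q.round(1) for q in placed(t)])
r,d,p=grab('scene');W=cloud(d,p)
X,Y,Z=placed(W);T=placed(t)
k=np.isfinite(X)&(abs(Y-T[1])<9)&(Z>24)&(Z<80)&(X>-54)
for lo in range(-60,40,6):
    q=k&(X>lo)&(X<lo+6)
    if q.sum()>2:print(lo+3,q.sum(),np.median(Z[q]).round(1))
E
```

```text
[0.5728459  0.26205856 0.06433551] [-3.32091986 -1.96448397  5.30666384] 0.024073304824574062
[np.float64(-9.5), np.float64(-23.0), np.float64(64.3)]
-51 25 45.2
-45 12 48.4
-39 14 49.5
-33 12 51.4
-27 13 53.5
-21 14 55.0
-15 13 56.4
-9 10 57.3
-3 7 60.2
```

>>> {"api": "jog_arm", "payload": {"deltas": [[18,-2.5,-0.8,0,0],[18,-2.5,-0.8,-1.5,0],[18,-2.5,-0.8,-3,0],[18,-2.5,-0.8,-4,0],[18,-2.5,-0.8,-4,0]]}}

```text
time_s: 19.32
tcp_pos: [0.5711, 0.2616, 0.0599]
tool_rot: [-0.498, 3.101, 0.0]
force: [0.8, 0.7, 4.5]
gripper_width: 0.024
gripper_force: 10.0
```

```bash
python3 - <<'E'
from h import *
s=arm.sense();t=s['tcp_pos'];print(t,s['force'],s['gripper_width'])
print([q.round(1) for q in placed(t)])
r,d,p=grab('scene');W=cloud(d,p)
X,Y,Z=placed(W);T=placed(t)
k=np.isfinite(X)&(abs(Y-T[1])<9)&(Z>24)&(Z<80)&(X>-60)
for lo in range(-60,40,6):
    q=k&(X>lo)&(X<lo+6)
    if q.sum()>2:print(lo+3,q.sum(),np.median(Z[q]).round(1))
E
```

```text
[0.57113378 0.26159877 0.05992101] [0.81817104 0.67824284 4.53875857] 0.023957887825410418
[np.float64(-11.3), np.float64(-22.9), np.float64(59.9)]
-57 10 32.1
-51 21 36.8
-45 16 40.4
-39 14 42.8
-33 14 45.8
-27 18 48.4
-21 15 51.8
-15 10 54.1
-9 9 56.4
-3 5 60.3
```

>>> {"api": "jog_arm", "payload": {"deltas": [[18,0,0,-1.5,0],[18,0,0,-2.5,0],[18,0,0,-2.5,0],[27,0,0,-2.5,0],[32,0,0,-2.5,0],[32,0,0,-2.5,0],[32,0,0,-2.5,0],[32,0,0,15,0],[32,0,0,50,0]]}}

```text
time_s: 20.12
tcp_pos: [0.5672, 0.2604, 0.1053]
tool_rot: [0.496, -3.092, 0.002]
force: [0.1, -0.4, 0.2]
gripper_width: 0.0317
gripper_force: 0.0
```

>>> {"api": "jog_arm", "payload": {"deltas": [[40,15,0,40,0],[40,30,10,80,0],[40,50,20,120,0],[40,60,30,145,0],[40,60,30,145,0],[40,60,30,145,0]]}}

```text
time_s: 20.62
tcp_pos: [0.632, 0.292, 0.2568]
tool_rot: [-0.498, 3.097, 0.001]
force: [0.5, -0.0, -0.4]
gripper_width: 0.0399
gripper_force: 0.0
```

```bash
python3 - <<'E'
from h import *
s=arm.sense();print(s['tcp_pos'],s['force'])
r,d,p=grab('wrist');W=cloud(d,p);np.savez('w14.npz',r=r,W=W);save('w14',r[40:262,150:420])
v,u=np.mgrid[:420,:560];ok=np.isfinite(W).all(-1)&(v<240)
b=ok&(W[...,0]>.49)&(W[...,0]<.68)&(W[...,1]>.2)&(W[...,1]<.4)
X,Y,Z=placed(W)
k=b&(Z>19)&(Z<25)&(Y>-60);print('base',R(W[k]*1000))
k=b&(Z>29)&(Z<35)&(X<-50);print('lip',R(W[k]*1000))
k=b&(Z>25)&(Z<31)&(Y<-64)&(X>-15);print('rail',R(W[k]*1000))
for y0 in(27,-23):
    k=ok&(abs(Y-y0)<9)&(X>-53)&(X<30)&(Z>25)
    f=np.polyfit(X[k],Z[k],1);th=np.arctan(f[0])
    q=ok&(abs(Y-y0)<18)&(X>-62)&(X<40)&(abs(Z-np.polyval(f,X))<4)&(Z>26)
    lo,hi=np.percentile(X[q&(X>-55)],[.5,99.8])
    xc=hi-42*np.cos(th)+4*np.sin(th)  # centre from tongue tip top edge
    print(y0,'tilt',np.degrees(th).round(1),'x',lo.round(1),hi.round(1),'centre x',xc.round(1),'z',(np.polyval(f,xc)-4/np.cos(th)).round(1),'y',np.percentile(Y[q&(X<-10)],[2,98]).round(1))
E
```

```text
[0.63199215 0.29203568 0.25678413] [ 0.50005509 -0.01543113 -0.43219848]
base [[574.8, 288.5], [128.9, 123.5], 18.4]
lip [[522.0, 267.5], [11.0, 124.2], 18.5]
rail [[631.6, 231.3], [101.9, 12.9], 18.1]
27 tilt 32.2 x -49.8 21.1 centre x -12.3 z 48.8 y [14.7 37.6]
-23 tilt 31.0 x -51.7 20.3 centre x -13.6 z 48.2 y [-35.9 -12.8]
```

View pics/w14.png

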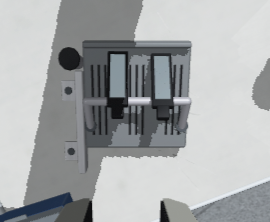

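Both carriers lean at 31–32° with their feet behind the lip and backs on the wire (crop 117,85 and 162,85). The stand is flush, the robot is clear, and there is no third carrier in any view. Handing in.

```bash
python3 -c "
from plant import arm
print(arm.job_done())"
```

```text
the job is handed in; nothing more can be done
None
```

The job is handed in: my last measurements, before any verdict, showed the stand pivoted and flush along the guide with its lip to the robot, both carriers that were present leaning on it at 31–32°, and the gripper clear.

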